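# Pack the spot plates and lock the keeper arm

## Task

Put the spare porcelain spot plate away in the plate holder: lay the cork sheet squarely on the plate that is already in the holder, then set the spare plate squarely on the cork without dropping it, and let go. Then turn the black wing knob on the side post anticlockwise (seen from above) until it clicks past its detent into the far seat, so that the steel arm lies across the finished stack. Do not disturb the other glassware and racks.

Things in the scene. Friction and masses are not known exactly. Their poses are not given: they have to be found in the camera images.
- holder: Fixed plate holder: plywood board 100 (x) x 215 (y) x 18 mm, y from -150 to +65 mm. Origin on the table under the stack's centre. A steel post at y = -120 mm carries the swing arm and knob; a small spring strut beside it (x -46 to -10 mm) is 53 mm high. The finished stack is 54 mm high over the table; the arm passes 4 mm above it.
- latch (a joint): Turning of the wing knob with its steel swing arm about the post's vertical axis, rad, anticlockwise from above positive. 0: open seat, arm pointing away from the stack, roughly along the holder's +x. 1.4: locked seat, arm along the holder's +y across the stack. A spring detent with its crest at 0.7 pulls it into the nearer of the two seats (peak torque about 0.15 N m).
- knob_grip (a point): Point on the knob's turning axis where to grip, 94 mm over the table. The knob is a black upright wing 76 mm long (this point's x axis, the same direction as the arm below it), 16 mm thick (y), from 70 to 106 mm over the table. Turns with the knob; z up.
- bracket_tip (a point): Free end of the flat steel swing arm, 140 mm from the knob's axis; the arm is 24 mm wide and 6 mm thick, underside 58 mm over the table.
- lower_plate: White porcelain spot plate already lying loose on the holder's board (underside 18 mm over the table): 110 (x) x 60 (y) x 14 mm, ten shallow wells on top. Origin: centre of the underside; z up. Its long side lies along the holder's y.
- sheet: Plain brown cork separator sheet 116 (x) x 66 (y) x 8 mm, lying loose on a plywood block, underside 20 mm over the table. Origin: centre of the underside; z up.
- top_plate: Spare white porcelain spot plate, same as the lower one: 110 (x) x 60 (y) x 14 mm, lying loose on another plywood block, underside 20 mm over the table. Origin: centre of the underside; z up.
- block_a: Fixed plywood block 100 (x) x 38 (y) x 20 mm under the cork sheet, narrower than the sheet so that the sheet's long edges overhang. Origin: centre of the underside.
- block_b: Fixed plywood block of the same size under the spare plate. Origin: centre of the underside.
- buchner: Bystander: white porcelain Buchner funnel standing mouth down, 92 mm across, 118 mm high. Origin: centre of the underside.
- beakers: Bystander: two nested glass beakers, 80 mm across, 116 mm high. Origin: centre of the underside.
- funnel_rack: Bystander: red plastic funnel rack 100 (x) x 160 (y) x 117 mm high. Origin: centre of the underside.
- burette: Bystander: clear glass burette, 610 mm long (along y), 18 mm thick, lying across a low wooden rest, 38 mm high at the top. Origin: under the middle of the tube.

How it is judged:
By the outcome, as a careful person would: the job done as asked, in the order asked, and still so for the second after the job is handed in, with the robot touching nothing.
It also fails if it takes over 72 s, if anything falls off the work surface, if the arm or the gripper's body presses on something with over 40 N, if the wrist force passes 120 N, or if a joint passes its speed limit or range.

## Robot

A 7-joint arm with a two-finger parallel gripper is mounted at the origin on the work surface. World frame = base frame: x ahead of the robot, y to its left, z up, the work surface at z = 0. Lengths are in mm, angles in degrees, forces in N, time in s.
With the tool pointing down it reaches from about 425 to 875 mm from the base axis. Payload 4.7 kg.
Tool frame: the origin (TCP) lies at the very end of the fingers, on their centre line; the grasp point (between the pads) lies 19 mm behind it; y points along the fingers, z is the direction in which the jaws open and shut, and the axes are right-handed (so a half turn about y gives the same grasp; the last joint's range is limited). The gripper opens to 87 mm and grips with 3 to 60 N. Pads are 19 mm wide; open, the fingers measure 117 mm over their backs; the gripper's body (75 mm by 190 mm) begins 51 mm behind the grasp point.
Start: joints at [72.943, 18.392, -4.016, 83.108, 1.295, 78.541, -3.26], TCP at [199.382, -618.686, 222.587] pointing down, gripper open.
Joint ranges: [-163.93, 163.93], [-17.29, 119.83], [-79.2, 71.16], [3.27, 140.29], [-89.18, 269.18], [5.43, 117.66], [-154.24, 154.24]. Speed limits (degrees/s): [147.25, 147.25, 180, 180, 180, 180, 180].

## Interface

Orientations are given as [roll, pitch, yaw] about the fixed x, y, z axes, in that order (R = Rz(yaw) Ry(pitch) Rx(roll)).
In Python, from bench import ctrl gives the robot as it stands.
- The arm moves only by the tool servo_tool, never from a script. Its argument "motion" is text: rows parted by semicolons, each of 5 numbers parted by spaces: the gripper command: -1 is shut, 1 is fully open, values between are in proportion, then the shift along the tool's x, y, z in m, then the turn about the tool's y in rad. A call has 1 to 20 rows; each row shifts and turns the commanded pose from where the row before left it, along the tool's axes as they then stand; what a row does not reach is not made up. A row lasts 1/10 s, in which the tool goes at most 50 mm and 8.59 degrees, less where a joint would pass 70% of its speed; a pose out of reach is approached as far as the arm can. A call with a gripper value outside its range is refused whole. The fingers move at their own pace and stop on an object; "force" is the grip in N (left out, the last holds). Time passes only in rows, so rows that do not move let the fingers close. It gives the time, the measured TCP pose, the force and the opening at its end, in the units of the state.
- ctrl.read_state(): the state, without advancing time (a new reading comes with each control period).
- ctrl.snapshot(name): name is "scene" or "top" or "wrist"; returns a dict with "color" (420x560x3 uint8, red, green, blue), "z_map" (420x560 float32, mm along the optical axis (not along the pixel's ray), 0 where there is no reading), "fx", "fy", "cx", "cy" (pixels), "D" ([k1, k2, p1, p2, k3] as OpenCV has them; the pictures are not rectified), "cam_to_world" (4x4, takes a point from camera to world coordinates). Camera axes: x right, y down, z forward; pixel columns grow to the right and rows downward; lengths in mm; the calibration is good to about 2 mm. A picture is of the moment at which its call begins.
- ctrl.close_job(): hands the job in, once; it reports no verdict.
The state is a dict: "clock": time; "joint_pos": joint angles; "qd": joint speeds; "tau": joint torques, N m; "tcp_pos": TCP position; "tool_rot": TCP orientation; "ft_force": force on the tool from outside, world axes, zero at the start; "wrist_torque": the same for the moment, N m; "width": finger opening in mm.
Only numpy, scipy, OpenCV 4.12 (cv2) and the standard library are available. Lean on these libraries where they do the work, as an engineer would, in place of code of your own. Each camera call takes 0.05 s, during which the arm holds its last target. There are 200 camera calls.

## Working session

There is one attempt and no reset: what is moved stays moved. The work goes in short steps, Python scripts to look and compute and a tool call to move; the robot and the scene stay as the last step left them, time stands still between calls to the robot, and variables do not carry over. Pictures are saved under pics/ and viewed, about 8 in all and at most 12, crops included, and the job is handed in when it is done.

Besides the shell and the picture viewer there is one more tool, called after "Request:" as name(argument=value, ...) on one line, values as JSON. servo_tool: Moves the arm, as the interface text tells. Its arguments: {"type":"object","properties":{"motion":{"type":"string"},"force":{"type":"number"}},"required":["motion"]}

```bash
mkdir -p pics; ls; cat > h.py <<'E'
import numpy as np, cv2
from bench import ctrl
def snap(n):
    s=ctrl.snapshot(n); s['K']=np.array([[s['fx'],0,s['cx']],[0,s['fy'],s['cy']],[0,0,1]]); s['D']=np.array(s['D'],float); s['T']=np.array(s['cam_to_world']); return s
def save(s,f): cv2.imwrite('pics/'+f,cv2.cvtColor(s['color'],cv2.COLOR_RGB2BGR))
def toplane(s,px,z):
    p=cv2.undistortPoints(np.array(px,float).reshape(-1,1,2),s['K'],s['D']).reshape(-1,2)
    d=np.c_[p,np.ones(len(p))]@s['T'][:3,:3].T; o=s['T'][:3,3]
    return o+d*((z-o[2])/d[:,2])[:,None]
def cloud(s):
    h,w=s['z_map'].shape; v,u=np.mgrid[:h,:w]
    p=cv2.undistortPoints(np.c_[u.ravel(),v.ravel()].astype(float).reshape(-1,1,2),s['K'],s['D']).reshape(-1,2)
    z=s['z_map'].ravel()
    P=np.c_[p*z[:,None],z]@s['T'][:3,:3].T+s['T'][:3,3]; P[z==0]=np.nan
    return P.reshape(h,w,3)
E
python3 - <<'E'
from h import *
for n in("top","scene"):
    s=snap(n); save(s,n+'0.png'); print(n,s['T'].round(3).tolist(),s['fx'],s['D'])
print(ctrl.read_state())
E
```

```text
pics
top [[0.01, -0.999, 0.045, 496.219], [-1.0, -0.009, 0.02, -16.498], [-0.02, -0.045, -0.999, 1264.485], [0.0, 0.0, 0.0, 1.0]] 422.41771881485363 [0.00567329 0.         0.         0.         0.        ]
scene [[0.603, 0.454, -0.656, 1308.534], [0.798, -0.334, 0.501, -566.77], [0.008, -0.826, -0.564, 735.212], [0.0, 0.0, 0.0, 1.0]] 409.67325374572323 [0.01954707 0.         0.         0.         0.        ]
{'clock': 0.1, 'joint_pos': array([72.94394149, 18.43363739, -4.01533471, 83.16746119,  1.29482111,
       78.54222425, -3.25913702]), 'qd': array([-0.00490229, -0.03411217, -0.00910474, -0.32404124,  0.01622599,
        0.10331583,  0.05692855]), 'tau': array([ 3.32380114e-05, -4.92570949e+01, -4.05798666e-01, -3.13396311e+01,
       -6.42091711e-02,  3.95317865e-02,  8.52245557e-05]), 'tcp_pos': array([ 199.19046379, -618.20177237,  221.58814094]), 'tool_rot': array([-9.00981004e+01, -5.41801867e-03, -1.62133712e+02]), 'ft_force': array([ 0.45110748, -0.57918127, -0.28864979]), 'wrist_torque': array([0.03199641, 0.01526058, 0.0646827 ]), 'width': 87.11436638916373}
```

View pics/top0.png

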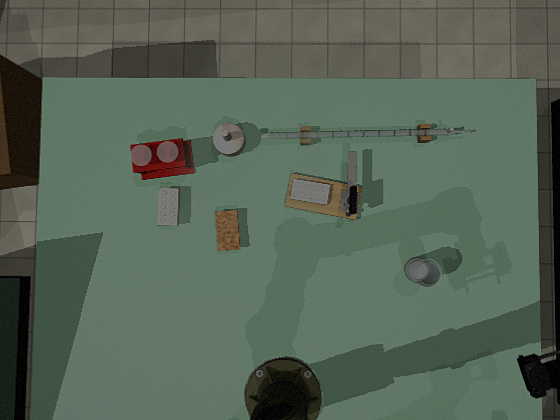

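View pics/scene0.png

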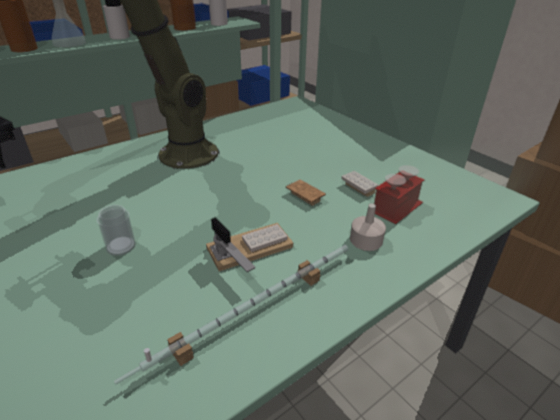

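The top view shows the cork at (228,230), the spare plate at (168,206) and the holder with the lower plate at (311,191). The knob is at (352,200) with its arm pointing up (+x). The scene view agrees. Next I measure.

```bash
cat >> h.py <<'E'
def rects(s,mask,z,ctr=None,rad=None,amin=150):
    "min-area rectangles of mask blobs on plane z: centre, size, yaw of long side"
    out=[]
    m=cv2.morphologyEx(mask.astype(np.uint8),cv2.MORPH_CLOSE,np.ones((5,5)))
    for c in cv2.findContours(m,cv2.RETR_EXTERNAL,cv2.CHAIN_APPROX_NONE)[0]:
        if cv2.contourArea(c)<amin: continue
        P=toplane(s,c.reshape(-1,2),z)[:,:2]
        (cx,cy),(w,h),_=r=cv2.minAreaRect(P.astype(np.float32)); b=cv2.boxPoints(r)
        e=max((b[1]-b[0],b[2]-b[1]),key=np.linalg.norm)
        M=c.reshape(-1,2).mean(0)
        out.append((M.round(),np.round([cx,cy],1),np.round(sorted((w,h)),1),round(np.degrees(np.arctan2(e[1],e[0]))%180,1)))
    return out
def hsv(s): return cv2.cvtColor(s['color'],cv2.COLOR_RGB2HSV)
E
python3 - <<'E'
from h import *
s=snap('top'); H=hsv(s); C=cloud(s)
white=(H[...,1]<40)&(H[...,2]>120)
brown=((H[...,0]<25)&(H[...,1]>70)&(H[...,2]>60))
for n,m,z in(('white',white,33),('brown',brown,28)):
    for r in rects(s,m,z): 
        if 100<r[0][1]<280 and 120<r[0][0]<460: print(n,r)
for n,(u,v) in dict(cork=(228,230),spare=(168,206),low=(311,191),knob=(352,200),arm=(352,170),board=(300,203),table=(350,300)).items(): print(n,C[v,u].round(1),H[v,u])
E
```

```text
white (array([167., 207.]), array([551.8, 344.6]), array([ 58.7, 107.5]), np.float32(178.1))
white (array([310., 191.]), array([599.8, -72.3]), array([ 57.3, 106.9]), np.float32(81.0))
white (array([226., 139.]), array([749.9, 176.1]), array([70.8, 87.8]), np.float32(35.2))
brown (array([227., 230.]), array([484.2, 168. ]), array([ 66.4, 114.8]), np.float32(5.4))
brown (array([325., 199.]), array([ 586.1, -112.5]), array([ 98.5, 211.4]), np.float32(79.2))
brown (array([162., 158.]), array([693.6, 365.7]), array([108.1, 181.3]), np.float32(97.9))
cork [484.1 165.7  25.7] [ 15 126 105]
spare [552.5 341.7  34.8] [ 30   4 124]
low [600.3 -76.6  33.1] [ 40   6 120]
knob [ 570.  -184.5  111.6] [150 255   6]
arm [ 658.9 -191.5   62.2] [23 10 98]
board [565.9 -45.1  16.7] [ 19 101 116]
table [ 2.808e+02 -1.957e+02 -2.000e-01] [ 68  48 121]
```

Request:
servo_tool(motion="1 -0.0384 -0.006 -0.0212 0;1 -0.0384 -0.006 -0.0212 0;1 -0.0384 -0.006 -0.0212 0;1 -0.0384 -0.006 -0.0212 0;1 -0.0384 -0.006 -0.0212 0;1 -0.0384 -0.006 -0.0212 0;1 -0.0384 -0.006 -0.0212 0;1 -0.0384 -0.006 -0.0212 0;1 -0.0384 -0.006 -0.0212 0;1 -0.0384 -0.006 -0.0212 0;1 -0.0129 0 -0.0448 0;1 -0.0129 0 -0.0448 0;1 -0.0129 0 -0.0448 0;1 -0.0129 0 -0.0448 0;1 -0.0129 0 -0.0448 0;1 -0.0129 0 -0.0448 0;1 -0.0129 0 -0.0448 0;1 -0.0129 0 -0.0448 0;1 -0.0129 0 -0.0448 0;1 -0.0129 0 -0.0448 0")

```text
clock: 2.15
tcp_pos: [484.6, 168.5, 282.5]
tool_rot: [-90.0, 0.0, -162.2]
ft_force: [0.7, 0.4, -1.1]
width: 87.2
```

Request:
servo_tool(motion="1 0 0 0 -0.146;1 0 0 0 -0.146;1 0 0 0 -0.146;1 0 0 0 -0.146;1 0 0 0 -0.146;1 0 0 0 -0.146;1 0 0 0 -0.146;1 0 0 0 -0.146;1 0 0 0 -0.146;1 0 0 0 -0.146;1 0 0 0 -0.146;1 0 0 0 -0.146;1 0 0 0 -0.146;1 0 0 0 -0.146;1 0 0 0 -0.146;1 0 0 0 -0.146;1 0 0 0 -0.146;1 0 0 0 -0.146;1 0 0 0 -0.146;1 0 0 0 -0.146")

```text
clock: 4.15
tcp_pos: [485.0, 166.8, 282.3]
tool_rot: [-90.0, 0.0, 5.5]
ft_force: [0.7, 0.4, -1.0]
width: 86.9
```

```bash
cat >> h.py <<'E'
def plan(xy,z,yaw):
    st=ctrl.read_state(); p=st['tcp_pos']; y0=st['tool_rot'][2]; a=np.radians(y0)
    d=np.array([*xy,z])-p; R=np.array([[np.cos(a),np.sin(a),0],[0,0,-1],[-np.sin(a),np.cos(a),0]])
    t=R@d; dy=(yaw-y0+180)%360-180
    print('now',p.round(1),y0.round(1),'tool d(mm)',t.round(1),'turn(rad)',round(-np.radians(dy),3),'rows',np.linalg.norm(t)/45)
E
python3 - <<'E'
from h import *
s=snap('wrist'); save(s,'w1.png'); H=hsv(s); C=cloud(s)
print(s['T'].round(3).tolist())
brown=((H[...,0]<25)&(H[...,1]>70)&(H[...,2]>60))
print(rects(s,brown,28,amin=2000))
m=(C[...,2]>24)&(C[...,2]<32)
print(rects(s,m,28,amin=2000))
E
```

```text
[[-0.097, 0.95, 0.295, 403.838], [0.995, 0.093, 0.029, 157.419], [-0.0, 0.297, -0.955, 445.58], [0.0, 0.0, 0.0, 1.0]]
[(array([418., 348.]), array([729.3, 418.5]), array([ 85.7, 358.6]), np.float32(95.6)), (array([ 85., 223.]), array([ 584. , -105.4]), array([102.1, 211. ]), np.float32(79.8)), (array([282., 168.]), array([485.4, 166.9]), array([ 65.9, 115. ]), np.float32(5.7))]
[(array([282., 168.]), array([485.4, 166.9]), array([ 66.2, 115. ]), np.float32(5.5))]
```

View pics/w1.png

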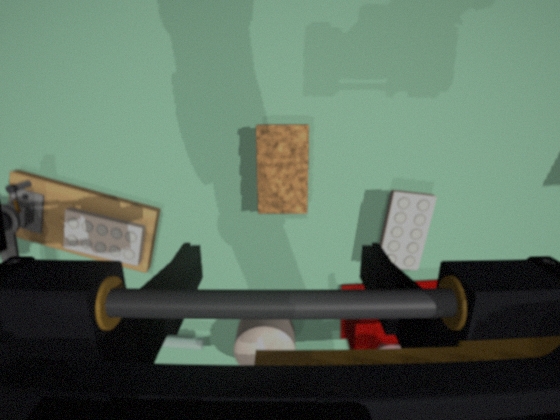

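The wrist view shows the cork at (282,168), with the holder at left and the spare plate at right. Cork centre is (485.4,166.9), yaw 5.6, and the top camera agrees within about 1 mm. Descending and gripping.

Request:
servo_tool(motion="1 0 0.04 0 0;1 0 0.04 0 0;1 0 0.04 0 0;1 0 0.04 0 0;1 0 0.04 0 0;1 0 0.04 0 0;1 0 0.014 0 0;1 0 0.014 0 0;1 0 0.004 0 0;1 0 0 0 0;0.3 0 0 0 0;-1 0 0 0 0;-1 0 0 0 0;-1 0 0 0 0;-1 0 0 0 0;-1 0 0 0 0;-1 0 0 0 0;-1 0 0 0 0", force=15)

```text
clock: 6.0
tcp_pos: [485.7, 166.9, 11.2]
tool_rot: [-90.0, -0.1, 5.2]
ft_force: [-1.0, -0.7, 5.9]
width: 65.7
```

Request:
servo_tool(motion="-1 0 -0.005 0 0;-1 0 -0.02 0 0;-1 0 -0.04 0 0;-1 0 -0.045 0 0;-1 0 -0.045 0 0;-1 0 -0.045 0 0;-1 0 -0.04 0 0;-1 0.0089 0 -0.0408 0;-1 0.0089 0 -0.0408 0;-1 0.0089 0 -0.0408 0;-1 0.0089 0 -0.0408 0;-1 0.0089 0 -0.0408 0;-1 0.0089 0 -0.0408 0;-1 0.0089 0 -0.0408 0;-1 0.0089 0 -0.0408 0")

```text
clock: 7.5
tcp_pos: [585.5, -153.3, 250.4]
tool_rot: [-90.0, 0.0, 5.2]
ft_force: [0.5, 1.4, 0.6]
width: 66.0
```

Request:
servo_tool(motion="-1 0 0 0 0.1414;-1 0 0 0 0.1414;-1 0 0 0 0.1414;-1 0 0 0 0.1414;-1 0 0 0 0.1414;-1 0 0 0 0.1414;-1 0 0 0 0.1414;-1 0 0 0 0.1414;-1 0 0 0 0.1414;-1 0 0 0 0.1414;-1 0 0 0 0.1414;-1 0 0 0 0.1414;-1 0 0 0 0.1414;-1 0 0 0 0;-1 0 0 0 0")

```text
clock: 9.0
tcp_pos: [585.3, -151.6, 250.4]
tool_rot: [-90.0, 0.0, -99.9]
ft_force: [-0.5, 0.2, -0.3]
width: 65.9
```

```bash
python3 - <<'E'
from h import *
s=snap('wrist'); save(s,'w2.png'); H=hsv(s); C=cloud(s)
st=ctrl.read_state(); print(st['tcp_pos'],st['tool_rot'],s['T'].round(3).tolist())
white=(H[...,1]<40)&(H[...,2]>100)
print('white',rects(s,white,32,amin=2000))
print('depth plate',rects(s,(C[...,2]>26)&(C[...,2]<38),32,amin=2000))
brown=((H[...,0]<25)&(H[...,1]>70)&(H[...,2]>60))
print('brown',rects(s,brown,18,amin=2000))
print('board+plate',rects(s,(C[...,2]>12)&(C[...,2]<60),18,amin=2000))
E
```

```text
[ 585.34177365 -151.65810873  250.41353184] [-9.00210356e+01  1.58005256e-03 -9.99752196e+01] [[0.985, -0.164, -0.05, 599.686], [-0.172, -0.941, -0.292, -72.654], [0.0, 0.296, -0.955, 413.629], [0.0, 0.0, 0.0, 1.0]]
white [(array([282., 104.]), array([600.5, -74.6]), array([ 59.1, 109.3]), np.float32(81.3)), (array([433., 129.]), array([ 770.1, -144.3]), array([ 18.5, 310.3]), np.float32(91.4))]
depth plate [(array([282., 104.]), array([600.2, -74.5]), array([ 59.7, 110.1]), np.float32(81.3)), (array([433., 121.]), array([ 768.9, -142.7]), array([ 52.1, 307.9]), np.float32(90.8))]
brown [(array([366., 347.]), array([ 693.4, -425.3]), array([ 85.1, 519.5]), np.float32(170.2)), (array([280., 174.]), array([ 584.1, -161.2]), array([181., 307.]), np.float32(80.0))]
board+plate [(array([277., 100.]), array([596.7, -69.7]), array([100. , 123.2]), np.float32(79.0)), (array([432., 123.]), array([ 775.5, -146.1]), array([ 60.4, 321.4]), np.float32(92.9))]
```

View pics/w2.png

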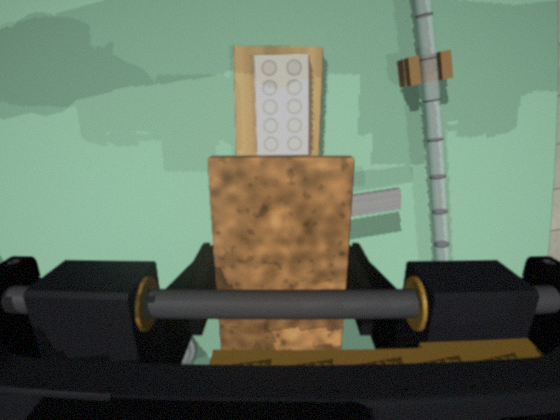

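The wrist view shows the lower plate fully, rows 53–155 around column 282, and the held cork's near edge at row 157 (columns 209–353). Working out the cork's offset in the gripper.

```bash
python3 - <<'E'
from h import *
s=snap('wrist');st=ctrl.read_state(); H=hsv(s)
zt=st['tcp_pos'][2]+16.8
C=cloud(s); m=(np.abs(C[...,2]-zt)<8); vs,us=np.nonzero(m); print('depth top z',np.nanmedian(C[230:280,260:300,2]))
e=[]
for u in (225,250,280,310,340): e.append((u,np.nonzero(m[:260,u])[0].min()))
print(e)
a=np.radians(st['tool_rot'][2]); tx=np.array([np.cos(a),np.sin(a)]); tz=np.array([-np.sin(a),np.cos(a)])
for v in (170,200,230):
    uu=np.nonzero(m[v])[0]; P=toplane(s,[(uu.min(),v),(uu.max(),v)],zt)[:,:2]-st['tcp_pos'][:2]; print(v,uu.min(),uu.max(),(P@tx).round(1),(P@tz).round(1))
P=toplane(s,np.array(e)-[0,.5],zt)[:,:2]-st['tcp_pos'][:2]; print((P@tx).round(1),(P@tz).round(1))
plan((600.3,-74.5),40,-98.7)
E
```

```text
depth top z 268.2734960807639
[(225, np.int64(156)), (250, np.int64(156)), (280, np.int64(156)), (310, np.int64(156)), (340, np.int64(156))]
170 208 353 [-51.9 -52. ] [-32.3  33.2]
200 210 351 [-37.8 -37.9] [-32.3  33.2]
230 212 349 [-22.9 -23. ] [-32.3  33.2]
[-58.5 -58.4 -58.4 -58.5 -58.5] [-24.3 -13.2   0.2  13.6  27. ]
now [ 585.4 -151.7  250.4] -100.0 tool d(mm) [-78.6 210.4   1.3] turn(rad) -0.023 rows 4.991389401795915
```

Request:
servo_tool(motion="-1 -0.0391 0 0.0005 -0.011;-1 -0.039 0 0.0005 -0.012;-1 0 0.02 0 0;-1 0 0.04 0 0;-1 0 0.04 0 0;-1 0 0.04 0 0;-1 0 0.04 0 0;-1 0 0.02 0 0;-1 0 0.016 0 0;-1 0 0.006 0 0;-1 0 0.003 0 0;-1 0 0 0 0;-1 0 0 0 0")

```text
clock: 10.4
tcp_pos: [600.9, -75.1, 26.9]
tool_rot: [-89.9, -0.0, -98.8]
ft_force: [0.9, -0.3, -1.0]
width: 65.8
```

```bash
python3 - <<'E'
from h import *
st=ctrl.read_state(); print(st['ft_force'],st['wrist_torque']); plan((600.3,-74.5),23.5,-98.7)
E
```

```text
[ 0.87313282 -0.2632944  -0.97175943] [-0.00045787 -0.08771216  0.00626567]
now [600.9 -75.1  26.9] -98.8 tool d(mm) [-0.5  3.4 -0.7] turn(rad) -0.002 rows 0.07739239971878813
```

Request:
servo_tool(motion="-1 0 0.0015 -0.0008 0;-1 0 0.0015 0 0;-1 0 0.0005 0 0;-1 0 0 0 0")

```text
clock: 10.8
tcp_pos: [599.4, -75.0, 23.1]
tool_rot: [-89.9, -0.0, -98.8]
ft_force: [-3.0, -0.3, 4.4]
width: 65.6
```

Request:
servo_tool(motion="0.6 0 0 0 0;0.7 0 0 0 0;1 0 0 0 0;1 0 0 0 0;1 0 0 0 0;1 0 -0.005 0 0;1 0 -0.02 0 0;1 0 -0.045 0 0;1 0 -0.045 0 0;1 0 -0.045 0 0;1 0 -0.045 0 0;1 0 -0.045 0 0;1 0 0 0 0;1 0 0 0 0")

```text
clock: 12.2
tcp_pos: [599.7, -74.8, 273.7]
tool_rot: [-89.8, -0.0, -98.8]
ft_force: [0.6, -0.4, -0.2]
width: 86.9
```

```bash
python3 - <<'E'
from h import *
s=snap('wrist'); save(s,'w3.png'); H=hsv(s); C=cloud(s)
st=ctrl.read_state(); print(st['tcp_pos'],st['tool_rot'])
print('cork',[r for r in rects(s,(C[...,2]>34)&(C[...,2]<50),40,amin=2000)])
print('board',[r for r in rects(s,(C[...,2]>13)&(C[...,2]<60),18,amin=2000)])
print('knob',[r for r in rects(s,(C[...,2]>95)&(C[...,2]<115),106,amin=200)])
print('arm',[r for r in rects(s,(C[...,2]>57)&(C[...,2]<70),64,amin=200)])
plan((551.8,344.6),250,-1.9)
E
```

```text
[598.78751111 -74.874073   271.91188451] [-9.00040351e+01 -1.72003397e-02 -9.88317084e+01]
cork [(array([280., 171.]), array([599.8, -75.7]), array([ 66.2, 116. ]), np.float32(81.2)), (array([414., 154.]), array([766.3, -99.2]), array([ 47.6, 336.9]), np.float32(90.2))]
board [(array([274., 189.]), array([ 588. , -114.3]), array([100. , 214.4]), np.float32(79.3)), (array([413., 154.]), array([ 772.5, -105.3]), array([ 58.1, 355.7]), np.float32(92.4))]
knob [(array([274., 282.]), array([ 574.3, -186.1]), array([21.5, 75.8]), np.float32(176.9))]
arm [(array([310., 260.]), array([ 619.5, -187.8]), array([ 31.6, 131.1]), np.float32(174.0))]
now [598.8 -74.9 271.9] -98.8 tool d(mm) [-407.3   21.9 -110.8] turn(rad) -1.692 rows 9.392575339511875
```

View pics/w3.png

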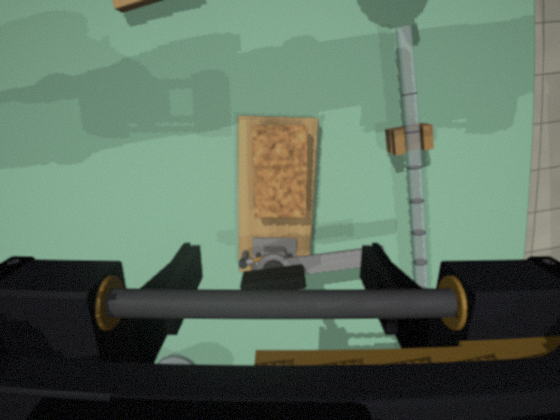

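Cork sits at (599.8,-75.7), yaw 81.2, in the wrist view around (280,171); the plate was at (600.3,-74.5), 81.3. That is square to about 1 mm. Next is the spare plate.

Request:
servo_tool(motion="1 -0.0407 0.002 -0.0111 0;1 -0.0407 0.002 -0.0111 0;1 -0.0407 0.002 -0.0111 0;1 -0.0407 0.002 -0.0111 0;1 -0.0407 0.002 -0.0111 0;1 -0.0407 0.002 -0.0111 0;1 -0.0407 0.002 -0.0111 0;1 -0.0407 0.002 -0.0111 0;1 -0.0407 0.002 -0.0111 0;1 -0.0407 0.002 -0.0111 0")

```text
clock: 13.25
tcp_pos: [550.7, 345.2, 249.7]
tool_rot: [-90.2, -0.1, -98.8]
ft_force: [0.6, -0.5, -0.4]
width: 87.0
```

Request:
servo_tool(motion="1 0 0 0 -0.141;1 0 0 0 -0.141;1 0 0 0 -0.141;1 0 0 0 -0.141;1 0 0 0 -0.141;1 0 0 0 -0.141;1 0 0 0 -0.141;1 0 0 0 -0.141;1 0 0 0 -0.141;1 0 0 0 -0.141;1 0 0 0 -0.141;1 0 0 0 -0.141;1 0 0 0 0;1 0 0 0 0")

```text
clock: 14.65
tcp_pos: [551.4, 343.9, 250.5]
tool_rot: [-90.1, 0.1, -2.1]
ft_force: [0.2, 0.5, 0.5]
width: 86.8
```

```bash
python3 - <<'E'
from h import *
s=snap('wrist'); save(s,'w4.png'); H=hsv(s); C=cloud(s)
white=(H[...,1]<40)&(H[...,2]>100)
print('white',rects(s,white,34,amin=2000))
R=rects(s,(C[...,2]>28)&(C[...,2]<40),34,amin=2000); print('depth',R)
r=min(R,key=lambda r:abs(r[1][1]-344)+abs(r[1][0]-552)); plan(r[1],40,r[3]-180 if r[3]>90 else r[3])
E
```

```text
white [(array([280., 175.]), array([552.7, 341.6]), array([ 61.1, 111.7]), np.float32(179.2))]
depth [(array([280., 176.]), array([552.8, 341.6]), array([ 60. , 110.5]), np.float32(178.5))]
now [551.5 344.  250.9] -2.0 tool d(mm) [  1.4 210.9  -2.4] turn(rad) -0.009 rows 4.6874902791890785
```

Request:
servo_tool(motion="1 0.0014 0.02 -0.0024 -0.01;1 0 0.045 0 0;1 0 0.045 0 0;1 0 0.045 0 0;1 0 0.04 0 0;1 0 0.02 0 0;1 0 0.01 0 0;1 0 0.003 0 0;1 0 0 0 0;1 0 0 0 0")

```text
clock: 15.7
tcp_pos: [554.1, 342.6, 25.6]
tool_rot: [-89.9, -0.1, -1.3]
ft_force: [0.2, -0.0, 0.2]
width: 87.1
```

```bash
python3 - <<'E'
from h import *
plan((552.8,341.6),22.5,-1.4)
E
```

```text
now [554.1 342.6  25.6] -1.3 tool d(mm) [-1.2  3.1 -1.1] turn(rad) 0.001 rows 0.0786683717857435
```

Request:
servo_tool(motion="1 -0.0006 0.0032 -0.0006 0;1 0 0 0 0;0.4 0 0 0 0;-1 0 0 0 0;-1 0 0 0 0;-1 0 0 0 0;-1 0 0 0 0;-1 0 0 0 0;-1 0 0 0 0", force=35)

```text
clock: 16.6
tcp_pos: [552.6, 341.6, 20.8]
tool_rot: [-90.0, -0.0, -1.3]
ft_force: [0.9, 0.9, -0.0]
width: 59.9
```

Request:
servo_tool(motion="0.5 0 0 0 0;0.5 0 0 0 0;0.5 0 -0.002 0 0;0.5 0 0 0 0;-1 0 0 0 0;-1 0 0 0 0;-1 0 0 0 0;-1 0 0 0 0;-1 0 0 0 0", force=35)

```text
clock: 17.5
tcp_pos: [552.6, 341.3, 22.9]
tool_rot: [-90.0, -0.0, -1.3]
ft_force: [-0.4, 0.3, 0.6]
width: 59.5
```

Request:
servo_tool(motion="-1 0 -0.005 0 0;-1 0 -0.015 0 0;-1 0 -0.03 0 0;-1 0 -0.04 0 0;-1 0 -0.04 0 0;-1 0 -0.04 0 0;-1 0 -0.04 0 0;-1 0 -0.02 0 0;-1 0 0 0 0;-1 0 0 0 0")

```text
clock: 18.5
tcp_pos: [552.2, 341.2, 252.6]
tool_rot: [-90.0, -0.0, -1.3]
ft_force: [-0.7, -0.2, -3.4]
width: 59.5
```

```bash
python3 - <<'E'
from h import *
s=snap('wrist'); save(s,'w5.png'); C=cloud(s); st=ctrl.read_state(); print(st['ft_force'])
zc=np.nanmedian(C[230:270,265:295,2]); print('top z',zc,'tcp',st['tcp_pos'][2]); zt=st['tcp_pos'][2]+11.5
m=np.abs(C[...,2]-zt)<9
a=np.radians(st['tool_rot'][2]); tx=np.array([np.cos(a),np.sin(a)]); tz=np.array([-np.sin(a),np.cos(a)])
e=[(u,np.nonzero(m[100:265,u])[0].min()+99.5) for u in (240,260,280,300,320)]
P=toplane(s,e,zt)[:,:2]-st['tcp_pos'][:2]; print(e,(P@tx).round(1),(P@tz).round(1))
for v in (175,200,230):
    uu=np.nonzero(m[v])[0]; uu=uu[(uu>150)&(uu<420)]; P=toplane(s,[(uu.min(),v),(uu.max(),v)],zt)[:,:2]-st['tcp_pos'][:2]; print(v,(P@tz).round(1))
plan((600,-75.2),245,-98.8)
E
```

```text
[ 0.13374691  0.22891657 -2.98112162]
top z 264.9661932187049 tcp 251.46687679065565
[(240, np.float64(160.5)), (260, np.float64(160.5)), (280, np.float64(159.5)), (300, np.float64(160.5)), (320, np.float64(159.5))] [-56.  -55.9 -56.4 -56.  -56.5] [-20.  -10.7  -1.3   8.   17.4]
175 [-31.2  28.5]
200 [-30.9  28.7]
230 [-30.8  28.6]
now [552.  340.7 251.5] -1.3 tool d(mm) [  57.5    6.5 -414.7] turn(rad) 1.702 rows 9.304696822428081
```

View pics/w5.png

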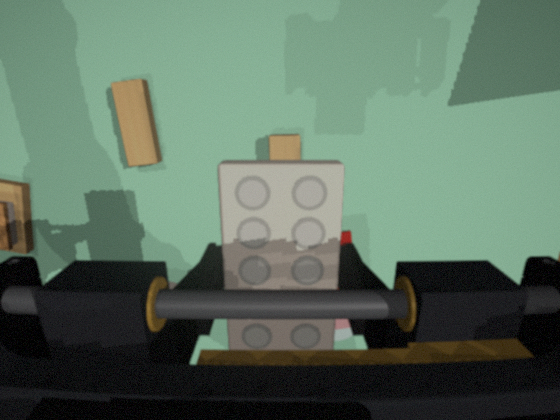

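The plate is held level and square, with its near edge at row 160, columns 219–344. It sits about 1 mm back along the tool x axis. Carrying it over.

Request:
servo_tool(motion="-1 0.003 0 -0.02 0;-1 0.0057 0 -0.041 0;-1 0.0057 0 -0.041 0;-1 0.0057 0 -0.041 0;-1 0.0057 0 -0.041 0;-1 0.0057 0 -0.041 0;-1 0.0057 0 -0.041 0;-1 0.0057 0 -0.041 0;-1 0.0057 0 -0.041 0;-1 0.0057 0 -0.041 0;-1 0.003 0 -0.026 0;-1 0 0 0 0")

```text
clock: 19.75
tcp_pos: [599.1, -82.1, 249.8]
tool_rot: [-90.1, 0.3, -1.8]
ft_force: [0.0, -0.0, -3.4]
width: 59.5
```

Request:
servo_tool(motion="-1 0 0 0 0.1418;-1 0 0 0 0.1418;-1 0 0 0 0.1418;-1 0 0 0 0.1418;-1 0 0 0 0.1418;-1 0 0 0 0.1418;-1 0 0 0 0.1418;-1 0 0 0 0.1418;-1 0 0 0 0.1418;-1 0 0 0 0.1418;-1 0 0 0 0.1418;-1 0 0 0 0.1418;-1 0 0.03 0 0;-1 0 0.04 0 0;-1 0 0.04 0 0;-1 0 0.03 0 0;-1 0 0.02 0 0;-1 0 0 0 0;-1 0 0 0 0;-1 0 0 0 0")

```text
clock: 21.75
tcp_pos: [601.1, -74.5, 94.0]
tool_rot: [-89.9, 0.0, -98.8]
ft_force: [-0.1, 0.0, -1.8]
width: 59.5
```

```bash
python3 - <<'E'
from h import *
plan((599.6,-76.3),44,-98.8)
E
```

```text
now [601.1 -74.5  94. ] -98.8 tool d(mm) [ 2.  50.  -1.2] turn(rad) 0.0 rows 1.1133015155548915
```

Request:
servo_tool(motion="-1 0.002 0.02 -0.0012 0;-1 0 0.016 0 0;-1 0 0.007 0 0;-1 0 0.003 0 0;-1 0 0 0 0;-1 0 0 0 0;-1 0 0 0 0")

```text
clock: 22.45
tcp_pos: [599.4, -76.7, 47.6]
tool_rot: [-89.9, -0.0, -98.8]
ft_force: [-0.4, -0.4, -2.1]
width: 59.6
```

```bash
python3 - <<'E'
from h import *
print(ctrl.read_state()['ft_force']); plan((599.6,-76.3),43,-98.8)
E
```

```text
[-0.40963123 -0.36401137 -2.05585164]
now [599.4 -76.7  47.6] -98.8 tool d(mm) [-0.4  4.6  0.1] turn(rad) -0.0 rows 0.10225323885970258
```

Request:
servo_tool(motion="-1 0 0.002 0 0;-1 0 0.001 0 0;-1 0 0.001 0 0;-1 0 0 0 0;-1 0 0 0 0")

```text
clock: 22.95
tcp_pos: [598.8, -76.7, 42.8]
tool_rot: [-90.0, -0.0, -98.8]
ft_force: [-0.4, 0.6, -1.0]
width: 60.2
```

Request:
servo_tool(motion="-1 0 0.0006 0 0;-1 0 0 0 0;-1 0 0 0 0")

```text
clock: 23.25
tcp_pos: [598.8, -76.8, 42.8]
tool_rot: [-90.0, -0.0, -98.8]
ft_force: [-4.2, -0.6, 5.1]
width: 59.3
```

Request:
servo_tool(motion="0.42 0 0 0 0;0.5 0 0 0 0;0.65 0 0 0 0;0.9 0 0 0 0;0.9 0 0 0 0;0.9 0 -0.005 0 0;1 0 -0.02 0 0;1 0 -0.045 0 0;1 0 -0.045 0 0;1 0 -0.045 0 0;1 0 -0.045 0 0;1 0 -0.03 0 0;1 0 0 0 0;1 0 0 0 0")

```text
clock: 24.65
tcp_pos: [599.0, -76.6, 277.9]
tool_rot: [-89.9, -0.0, -98.8]
ft_force: [0.1, 0.0, -0.3]
width: 87.0
```

```bash
python3 - <<'E'
from h import *
s=snap('wrist'); save(s,'w6.png'); H=hsv(s); C=cloud(s)
white=(H[...,1]<40)&(H[...,2]>100)
print('white',rects(s,white,54,amin=2000))
print('plate',rects(s,(C[...,2]>48)&(C[...,2]<58),54,amin=2000))
print('cork+plate @40',rects(s,(C[...,2]>34)&(C[...,2]<58),40,amin=2000))
t=snap('top'); Ht=hsv(t)
print('topwhite',[r for r in rects(t,(Ht[...,1]<40)&(Ht[...,2]>110),54) if 250<r[0][0]<350])
# post / knob
for lo,hi,z in((98,112,106),(58,68,64)): print('knob/arm',rects(s,(C[...,2]>lo)&(C[...,2]<hi),z,amin=200))
plan((573.6,-190.4),150,169.3)
E
```

```text
white [(array([303., 254.]), array([ 615. , -185.8]), array([ 46.3, 146.8]), np.float32(162.1)), (array([280., 173.]), array([599.5, -77.3]), array([ 59.7, 109.7]), np.float32(81.2)), (array([413., 154.]), array([759.8, -96.2]), array([ 18.4, 325.9]), np.float32(91.2)), (array([544., 132.]), array([925.1, -88.1]), array([ 54.6, 334. ]), np.float32(94.1))]
plate [(array([280., 173.]), array([599.2, -77.2]), array([ 59.9, 109.8]), np.float32(81.4))]
cork+plate @40 [(array([280., 169.]), array([599.6, -77.3]), array([ 66.2, 119.5]), np.float32(81.2)), (array([414., 154.]), array([ 768.3, -101.6]), array([ 47.9, 341.3]), np.float32(92.6))]
topwhite [(array([284.,  39.]), array([1051.3,   -5.6]), array([ 249.4, 1559.9]), np.float32(88.4))]
knob/arm [(array([273., 281.]), array([ 573.9, -187.9]), array([20.1, 75.7]), np.float32(179.2))]
knob/arm [(array([311., 257.]), array([ 619.7, -187.9]), array([ 31. , 131.1]), np.float32(174.5))]
now [598.  -76.7 275.7] -98.8 tool d(mm) [116.1 125.7  -6.7] turn(rad) 1.604 rows 3.8052645298583507
```

View pics/w6.png

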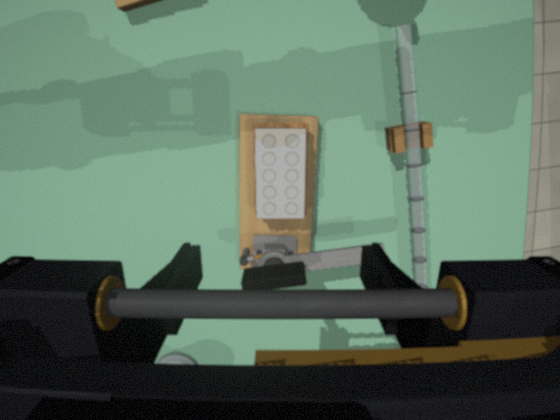

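The spare plate is square on the cork: (599.3,-77.2) against (599.8,-75.7), yaws 81.3 and 81.2. Now a look at the knob from directly above.

Request:
servo_tool(motion="1 0.0387 0.007 -0.0022 0;1 0.0387 0.007 -0.0022 0;1 0.0387 0.007 -0.0022 0;1 0 0 0 0.143;1 0 0 0 0.143;1 0 0 0 0.143;1 0 0 0 0.143;1 0 0 0 0.143;1 0 0 0 0.143;1 0 0 0 0.143;1 0 0 0 0.143;1 0 0 0 0.143;1 0 0 0 0.143;1 0 0 0 0.143;1 0 0 0 0;1 0 0 0 0")

```text
clock: 26.35
tcp_pos: [573.9, -190.2, 254.9]
tool_rot: [-90.0, -0.1, 171.3]
ft_force: [0.0, -0.8, 0.1]
width: 87.3
```

```bash
python3 - <<'E'
from h import *
s=snap('wrist'); save(s,'w7.png'); H=hsv(s); C=cloud(s)
for lo,hi,z in((96,114,106),(56,70,64)): print('knob/arm',rects(s,(C[...,2]>lo)&(C[...,2]<hi),z,amin=200))
roi=np.zeros(H.shape[:2],bool); roi[100:235,200:360]=1
print('black',rects(s,(H[...,2]<40)&roi,106,amin=200))
plan((573.6,-190.4),150,172)
E
```

```text
knob/arm [(array([280., 190.]), array([ 574.4, -191. ]), array([16. , 76.8]), np.float32(179.1))]
knob/arm [(array([179., 173.]), array([600.5, -80.9]), array([ 56.4, 103.8]), np.float32(81.2)), (array([273., 132.]), array([ 634., -196.]), array([ 41.9, 159. ]), np.float32(175.2))]
black []
now [ 574.1 -190.2  255.2] 171.2 tool d(mm) [  0.4 105.2   0.2] turn(rad) -0.013 rows 2.3384269537515445
```

View pics/w7.png

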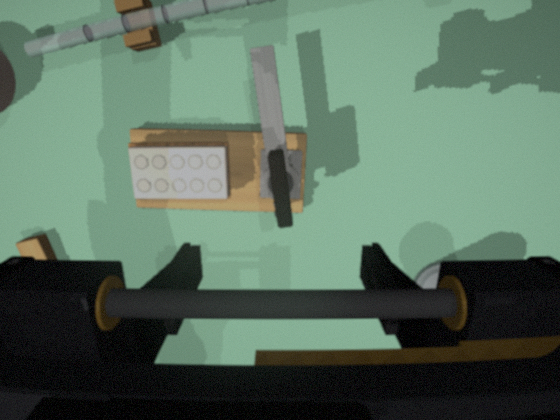

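The knob is at (280,190), the arm at (267,100) and the finished stack at (180,173), in line. Knob axis is (574.4,-191.0), wing yaw -0.9, so the turn to the holder's y axis (79.3) is 80.2° = 1.4 rad, as expected.

Request:
servo_tool(motion="1 -0.0003 0 0.0008 -0.138;1 0 0.03 0 0;1 0 0.045 0 0;1 0 0.045 0 0;1 0 0.035 0 0;1 0 0.02 0 0;1 0 0.005 0 0;1 0 0 0 0;1 0 0 0 0;1 0 0 0 0")

```text
clock: 27.4
tcp_pos: [575.9, -191.6, 78.1]
tool_rot: [-89.9, 0.2, 179.0]
ft_force: [0.7, -0.5, 0.4]
width: 87.5
```

```bash
python3 - <<'E'
from h import *
plan((574.4,-191),74,179.1); print(ctrl.read_state()['joint_pos'].round(0))
E
```

```text
now [ 575.9 -191.6   78.1] 179.0 tool d(mm) [ 1.5  4.1 -0.6] turn(rad) -0.002 rows 0.0976518007122317
[ 36.  21. -24.  98.  10.  62. -82.]
```

Request:
servo_tool(motion="1 0.001 0.003 -0.0004 0;1 0 0 0 0;0 0 0 0 0;-1 0 0 0 0;-1 0 0 0 0;-1 0 0 0 0;-1 0 0 0 0;-1 0 0 0 0;-1 0 0 0 0;-1 0 0 0 0;-1 0 0 0 0;-1 0 0 0 0;-1 0 0 0 0;-1 0 0 0 0", force=40)

```text
clock: 28.8
tcp_pos: [573.7, -189.6, 73.2]
tool_rot: [-90.1, -0.0, 179.0]
ft_force: [0.2, 3.3, 0.9]
width: 16.0
```

Gripped at 16 mm. Turning anticlockwise.

Request:
servo_tool(motion="-1 0 0 0 -0.1;-1 0 0 0 -0.1;-1 0 0 0 -0.1;-1 0 0 0 -0.1;-1 0 0 0 -0.1;-1 0 0 0 -0.1;-1 0 0 0 -0.1;-1 0 0 0 0")

```text
clock: 29.6
tcp_pos: [573.6, -189.4, 73.2]
tool_rot: [-90.1, 0.0, -140.9]
ft_force: [-1.7, 4.8, 2.0]
width: 16.1
```

Request:
servo_tool(motion="-1 0 0 0 -0.1;-1 0 0 0 -0.1;-1 0 0 0 -0.1;-1 0 0 0 -0.1;-1 0 0 0 -0.1;-1 0 0 0 -0.1;-1 0 0 0 -0.1;-1 0 0 0 0;-1 0 0 0 0")

```text
clock: 30.5
tcp_pos: [573.4, -189.2, 73.2]
tool_rot: [-90.1, 0.1, -100.9]
ft_force: [-2.7, 6.2, 1.6]
width: 15.7
```

Request:
servo_tool(motion="-0.4 0 0 0 0;0 0 0 0 0;0 0 0 0 0;0.5 0 0 0 0;0.5 0 0 0 0;0.5 0 -0.01 0 0;0.5 0 -0.04 0 0;0.5 0 -0.045 0 0;0.5 0 -0.045 0 0;1 -0.04 -0.045 0 0;1 -0.045 0 0 0;1 0 0 0 0;1 0 0 0 0")

```text
clock: 31.8
tcp_pos: [588.6, -112.3, 251.6]
tool_rot: [-89.9, -0.0, -100.6]
ft_force: [-0.3, -1.0, -0.6]
width: 85.3
```

```bash
python3 - <<'E'
from h import *
s=snap('wrist'); save(s,'w8.png'); C=cloud(s)
for lo,hi,z in((97,114,106),(60,70,64),(34,70,54)): print(z,rects(s,(C[...,2]>lo)&(C[...,2]<hi),z,amin=200))
t=snap('top'); crop=dict(t); im=t['color'][120:260,110:450]; cv2.imwrite('pics/t8.png',cv2.cvtColor(cv2.resize(im,None,fx=2.3,fy=2.3,interpolation=cv2.INTER_CUBIC),cv2.COLOR_RGB2BGR))
st=ctrl.read_state(); print(st['tcp_pos'],st['tool_rot'],st['ft_force'])
E
```

```text
106 [(array([279., 260.]), array([ 575. , -184.6]), array([15.7, 70. ]), np.float32(79.0))]
64 [(array([279., 202.]), array([ 584.9, -130.9]), array([ 40.9, 157.5]), np.float32(79.4))]
54 [(array([279., 185.]), array([ 587.9, -114.4]), array([ 76. , 202.4]), np.float32(73.7)), (array([430., 130.]), array([ 761.7, -106.6]), array([ 46.7, 302.8]), np.float32(92.4))]
[ 588.00190779 -115.23151872  250.51480992] [-9.00221487e+01 -6.30254262e-02 -1.00886744e+02] [ 0.51745035  0.44812445 -0.12951159]
```

View pics/w8.png

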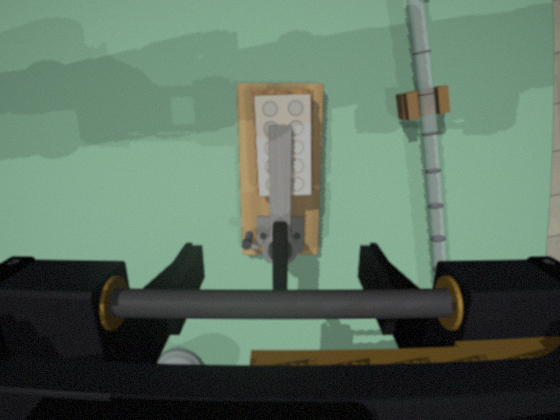

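View pics/t8.png

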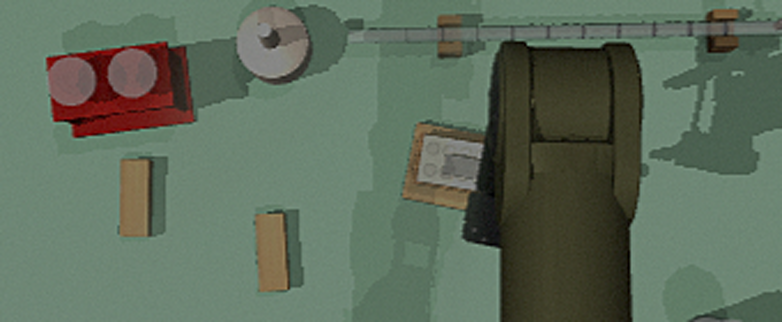

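The wrist view shows the arm (column 279, rows 125–225) lying along the holder's y axis across the stack, with the knob wing at yaw 79.0–79.4 (seat is 79.3). The top view shows bystanders in place, both blocks empty and the gripper clear.

```bash
python3 -c "
from h import *
print(ctrl.close_job(), ctrl.read_state()['clock'])"
```

```text
the job is handed in; nothing more can be done
the job is handed in; nothing more can be done
```

The spare plate is put away and the swing arm is locked across the finished stack. I handed the job in at about 32 s on the robot's clock; `close_job` reports no verdict.

- **Stack:** the cork lies on the lower plate, offset about 1 mm and 0.1° in yaw. The spare plate was set down at about 5 N contact and released. By the wrist camera it sits about 1.6 mm off the cork's centre along the long side, and about 2.9 mm off the lower plate's. Yaws of all three agree within about 0.2°. I left those offsets uncorrected.
- **Latch:** I turned the knob 1.4 rad anticlockwise past the detent. After letting go, the wing and arm read 79.0–79.4° against the holder's y axis at 79.3°.
- **Surroundings:** in the last pictures the Buchner funnel, the rack and what showed of the burette looked undisturbed. The beakers were almost out of view, so I did not check them by picture. The gripper was open, well above everything, and read no contact force.
- **Checks that disagreed:** my estimate of where the plate sat in the gripper was about 1.2 mm off along its length compared with where it ended up. The top-camera check of the placed plate found no usable outline, so its position rests on the wrist camera alone.

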